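# Shut and lock the filter housing's quarter-turn hatch

### The job

Close the open hatch of the blue filter housing, then press it down against its springy seal at the black wing knob and turn the knob about a quarter turn clockwise until its tongue drops into the locked detent and the hatch stays held down by itself. Press firmly enough for the tongue to pass under its catch, but neither crush the seal nor force the knob where it will not turn, and leave the other things on the bench where they are.

Things in the scene. Friction and masses are not known exactly. Their poses are not given: they have to be found in the camera images.
- housing: Blue steel filter housing bolted to the bench: open box 150 (x) by 140 (y) by 75 mm high; origin at the centre of its underside, z up. Its front (knob side, aluminium plate) faces its -x, roughly to the robot; the hatch hinges about a line along its y at x = +70, z = 85 mm. A brass pipe stub sticks out 30 mm from its +y side, foot lugs 20 mm from both sides.
- hatch_edge (a point): Middle of the top of the free front edge of the grey hatch, a plate 148 mm long, 144 wide, 5 thick, with a 4 mm lip along this edge. 146 mm from the hinge line and 8 mm above the plate's underside, in whose plane the hinge line lies.
- knob_grip (a point): Point on the knob's axis at mid-height of its black wing, where to grip it; moves with hatch and knob. On the middle of the hatch's width, 108 mm from the hinge line, 32 mm above the hatch's underside. The wing is a bar 46 long, 12 thick, 30 mm tall (top 13 mm above this point). A steel disc of 20 mm radius lies under it, its top 17 mm below this point; the hatch's top is 27 mm below.
- hatch (a joint): Opening angle of the hatch, rad: 0 is level, grows as the free edge rises; 0.45 to 0.9 at the start. The hinge stays where it is left (about 0.2 N m friction). Seal and catch together sit up to 5 mm higher or lower from housing to housing, unknown: unlatched on its seal the hatch rests between -0.02 and 0.07, locked between -0.04 and 0.04.
- knob (a joint): Turn of the knob, rad, clockwise from above; 0.1 to 0.35 at the start. With the hatch down the wing points along the housing's y turned clockwise by joint + 0.15. The tongue is blocked by its catch from about 0.55 unless the hatch is pressed down, is under the catch until 1.33, and at 1.42 (wing fore and aft, red end in front) rises 2 mm into the detent when pressure is eased. Hard stop at 1.5.
- seal (a joint): Squeeze of the black rubber bulb seal round the opening, m; 0 when free. A spring felt at the knob as 3 N per mm when it is pressed straight down (hatch weight and hinge friction shift this by 1 or 2 N, tilting the grip by more). The tongue passes under its catch from 0.004 to 0.005 (13 to 15 N on the knob); beyond 0.0068 (20 N) the seal is crushed. Locked, it stays squeezed by 0.002 to 0.0035.
- grease_jar: White grease jar with a blue lid, 64 mm across, 72 mm tall, standing right of the housing; origin at the centre of its underside. Bystander.
- squeeze_bottle: Red squeeze bottle with a thin white spout, 60 mm across, 160 mm tall, behind and left of the housing; origin at the centre of its underside. Bystander.
- bearing: Ball bearing, 68 mm across, 20 mm tall, lying flat near the front edge of the bench; origin at the centre of its underside. Bystander.
- spacer: Plain steel spacer sleeve, 44 mm across, 45 mm tall, standing near the front edge of the bench; origin at the centre of its underside. Bystander.
- latch_frame: Steel frame bolted inside the housing, its origin at the centre of the housing's underside; it carries, on shims whose thickness is not known, the seal and the catch, a steel block on the front wall under which the knob's tongue must pass. The catch bears at most 25 N of the tongue's push (about 0.7 N m on the knob).

How it is judged:
By the outcome, as a careful person would: the job done as asked, in the order asked, and still so for the second after the job is handed in, with the robot touching nothing.
It also fails if it takes over 61 s, if anything falls off the work surface, if the arm or the gripper's body presses on something with over 40 N, if the wrist force passes 120 N, or if a joint passes its speed limit or range.

### The arm

A 6-joint arm with a two-finger parallel gripper is mounted at the origin on a cart in front of the work surface, level with it; the furniture and walls round the work are solid. World frame = base frame: x ahead of the robot, y to its left, z up, the work surface at z = 0. Lengths are in m, angles in rad, forces in N, time in s.
With the tool pointing down it reaches from about 0.25 to 0.775 m from the base axis. Payload 4 kg.
Tool frame: the origin (TCP) lies on the centre line of the jaws, within the pads' length; the fingertips stand 25 mm ahead of it and the grasp point (between the pads) lies 6 mm ahead of it; z points along the fingers, y is the direction in which the jaws open and shut (so a half turn about z gives the same grasp; the last joint's range is limited). The gripper opens to 94 mm and grips with 3 to 60 N. Pads are 16 mm wide; open, the fingers measure 119 mm over their backs; the gripper's body (75 mm by 177 mm) begins 78 mm behind the grasp point.
Start: joints at [1.137, 0.087, 1.371, -0, 1.684, -0.103], TCP at [0.179, 0.52, 0.231] pointing down, gripper open.
Joint ranges: [-3.1, 3.1], [-0.76, 2.03], [0.27, 2.55], [-1.08, 4.22], [0.17, 2.65], [-2.57, 2.57]. Speed limits (rad/s): [2.79, 2.79, 3.14, 3.14, 3.14, 3.14].

### API

Orientations are given as a unit quaternion [x, y, z, w].
In Python, from plant import manip, optics gives the robot as it stands.
- The arm moves only by the tool move_arm, never from a script. Its argument "motion" is a list of rows, each an object of numbers: "wx", "wy", "wz": the turn, a rotation vector about the world's x, y, z in degrees; "x", "y", "z": the shift along the world's x, y, z in cm; "fingers": the finger opening in cm, from 0 to 9.4. In form: [{"wx": .., "wy": .., "wz": .., "x": .., "y": .., "z": .., "fingers": ..}, ...]. A call has 1 to 5 rows; each row shifts and turns the commanded pose from where the row before left it; what a row does not reach is not made up. A row lasts 1/12 s, in which the tool goes at most 41.7 mm and 7.16 degrees, less where a joint would pass 70% of its speed; a pose out of reach is approached as far as the arm can. A call with a gripper value outside its range is refused whole. The fingers move at their own pace and stop on an object; the grip force is fixed at half the most. Time passes only in rows, so rows that do not move let the fingers close. It gives the time, the measured TCP pose, the force and the opening at its end, in the units of the state.
- manip.observe(): the state, without advancing time (a new reading comes with each control period).
- optics.snapshot(name): name is "scene" or "top"; returns the picture (420x560x3 uint8, blue, green, red); there is no depth.
- optics.camera_params(name): a dict with "camera_matrix" (3x3 intrinsics, pixels), "distortion" ([k1, k2, p1, p2, k3] as OpenCV has them; the pictures are not rectified), "cam_to_world" (4x4, takes a point from camera to world coordinates). Camera axes: x right, y down, z forward; pixel columns grow to the right and rows downward; lengths in m; the calibration is good to about 2 mm. A picture is of the moment at which its call begins. camera_params takes no time and is no camera call.
- manip.hand_in(): hands the job in, once; it reports no verdict.
The state is a dict: "time_s": time; "joints": joint angles; "joint_velocities": joint speeds; "tau": joint torques, N m; "position": TCP position; "ee_rot": TCP orientation; "force": force on the tool from outside, world axes, zero at the start; "wrist_torque": the same for the moment, N m; "opening": finger opening in m.
Only numpy, scipy, OpenCV 4.12 (cv2) and the standard library are available. Lean on these libraries where they do the work, as an engineer would, in place of code of your own. Each camera call takes 0.05 s, during which the arm holds its last target.

## Working session

There is one attempt and no reset: what is moved stays moved. The work goes in short steps, Python scripts to look and compute and a tool call to move; the robot and the scene stay as the last step left them, time stands still between calls to the robot, and variables do not carry over. Pictures are saved under pics/ and viewed, and the job is handed in when it is done.

Besides the shell and the picture viewer there is one more tool, called after "Call:" as a command line: name --argument value ..., lists and objects as JSON in quotes. move_arm: Moves the arm, as the interface text tells. Its arguments: {"type":"object","properties":{"motion":{"type":"array","items":{"type":"object","properties":{"wx":{"type":"number"},"wy":{"type":"number"},"wz":{"type":"number"},"x":{"type":"number"},"y":{"type":"number"},"z":{"type":"number"},"fingers":{"type":"number"}}}}},"required":["motion"]}

```bash
mkdir -p pics; ls; python3 - <<'E'
from plant import manip, optics
import cv2
print(manip.observe())
for n in("scene","top"):
    cv2.imwrite(f"pics/{n}0.png",optics.snapshot(n)); print(optics.camera_params(n))
E
```

```text
pics
{'time_s': 0.0, 'joints': array([ 1.13689985e+00,  8.79566216e-02,  1.37223554e+00, -3.35798999e-05,
        1.68359279e+00, -1.03101796e-01]), 'joint_velocities': array([ 0.00182601, -0.00082072,  0.0005651 ,  0.0012855 , -0.00118144,
       -0.00075795]), 'tau': array([-1.71061247e-04, -3.40195620e+01, -3.02420890e+01,  7.17551680e-02,
        3.31897032e-02, -1.92989310e-04]), 'position': array([0.17844583, 0.51972958, 0.22931273]), 'ee_rot': array([ 1.64646007e-01,  9.86352113e-01, -1.06129671e-03, -2.74702977e-04]), 'force': array([ 0.38157769, -0.24050967, -0.33154389]), 'wrist_torque': array([ 0.01730651, -0.01050654,  0.00497932]), 'opening': 0.09422110254424432}
{'camera_matrix': array([[401.24036813,   0.        , 285.06266751],
       [  0.        , 401.24036813, 211.52847866],
       [  0.        ,   0.        ,   1.        ]]), 'distortion': array([0.03103151, 0.        , 0.        , 0.        , 0.        ]), 'cam_to_world': array([[ 0.8602107 , -0.23046919,  0.45488626,  0.08394483],
       [-0.50918688, -0.33977885,  0.79074589, -0.73511557],
       [-0.02768184, -0.91183018, -0.40963329,  0.48882595],
       [ 0.        ,  0.        ,  0.        ,  1.        ]])}
{'camera_matrix': array([[532.9539304 ,   0.        , 285.91175651],
       [  0.        , 532.9539304 , 214.8044024 ],
       [  0.        ,   0.        ,   1.        ]]), 'distortion': array([-0.07928148,  0.        ,  0.        ,  0.        ,  0.        ]), 'cam_to_world': array([[ 0.02555468, -0.98339707,  0.17965847,  0.35076843],
       [-0.99964963, -0.02637796, -0.00219461,  0.02145835],
       [ 0.00689719, -0.17953944, -0.9837266 ,  1.18471036],
       [ 0.        ,  0.        ,  0.        ,  1.        ]])}
```

View pics/scene0.png

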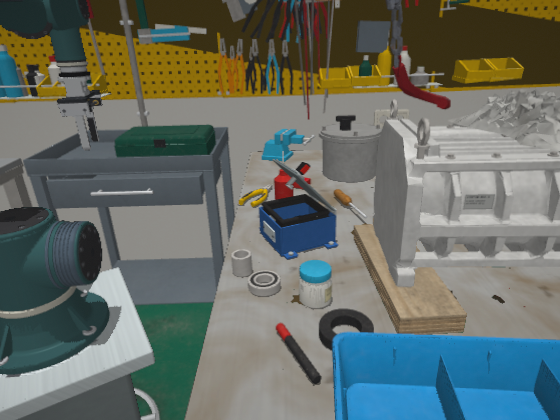

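View pics/top0.png

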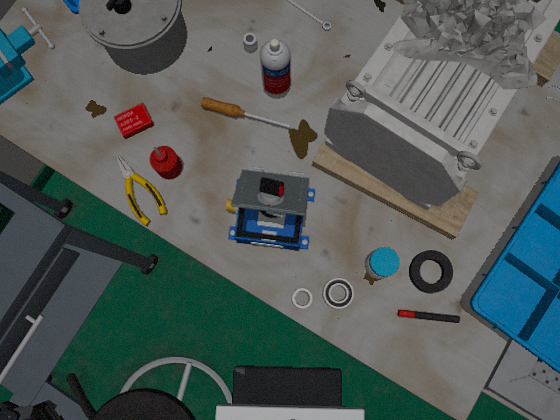

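The scene picture shows the blue housing at about (298,225) with the hatch raised. In the top picture the housing is at about (270,212), the bottle at (166,162), the jar at (382,262), the bearing at (338,293) and the spacer at (302,298). Next I'll zoom in on the housing.

```bash
python3 - <<'E'
import cv2
a=cv2.imread("pics/scene0.png")[140:270,225:375]; b=cv2.imread("pics/top0.png")[155:260,215:325]
cv2.imwrite("pics/sz.png",cv2.resize(a,None,fx=5,fy=4.5,interpolation=cv2.INTER_CUBIC)[:600])
cv2.imwrite("pics/tz.png",cv2.resize(b,None,fx=5.5,fy=5.5,interpolation=cv2.INTER_CUBIC))
E
```

```text
(no output)
```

View pics/sz.png

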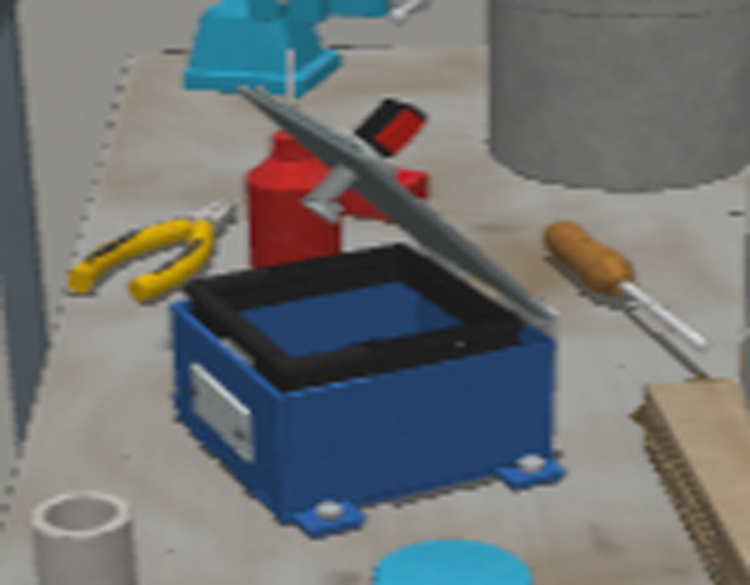

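View pics/tz.png

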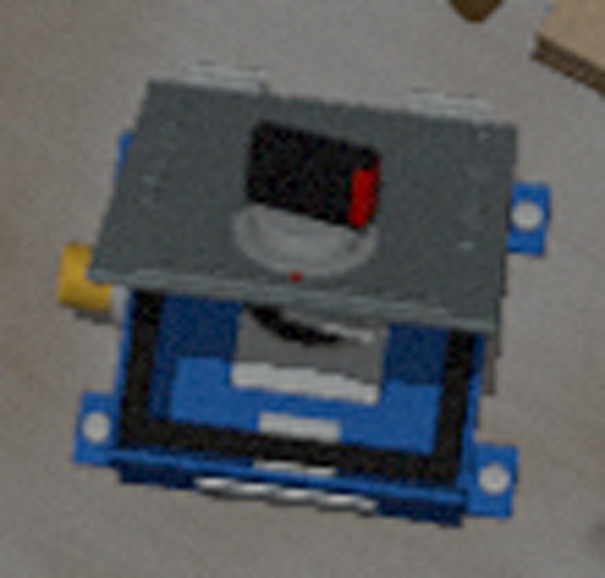

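```bash
cat > h.py <<'E'
import numpy as np, cv2
from plant import manip, optics
P={n:optics.camera_params(n) for n in("scene","top")}
def ray(n,uv):
    p=P[n]; q=cv2.undistortPoints(np.array([[uv]],float),p["camera_matrix"],p["distortion"])[0,0]
    T=p["cam_to_world"]; d=T[:3,:3]@np.r_[q,1]; return T[:3,3],d/np.linalg.norm(d)
def plane(n,uv,z):
    o,d=ray(n,uv); return o+d*(z-o[2])/d[2]
def two(a,b):
    o1,d1=ray("scene",a);o2,d2=ray("top",b)
    s=np.linalg.lstsq(np.c_[d1,-d2],o2-o1,rcond=None)[0]
    p,q=o1+s[0]*d1,o2+s[1]*d2; return (p+q)/2,np.linalg.norm(p-q)
def proj(n,X):
    p=P[n];T=np.linalg.inv(p["cam_to_world"]);r=cv2.Rodrigues(T[:3,:3])[0]
    return cv2.projectPoints(np.atleast_2d(np.array(X,float)),r,T[:3,3],p["camera_matrix"],p["distortion"])[0][:,0]
E
python3 - <<'E'
from h import *
t=lambda u,v:(u/5.5+215-.4,v/5.5+155-.4)
s=lambda u,v:(u/5+225-.4,v/4.5+140-.4)
np.set_printoptions(precision=4,suppress=True)
fl,fr,rr=[plane("top",t(*p),.01) for p in((97,427),(494,479),(526,214))]
print("lugs",fl,fr,rr, "dy dir",np.arctan2(*( (fl-fr)[:2])),"rr-fr",np.arctan2((rr-fr)[1],(rr-fr)[0]),np.linalg.norm(fl-fr),np.linalg.norm(rr-fr))
print("scene lugs",plane("scene",s(328,510),.01),plane("scene",s(530,463),.01))
print("front right bottom corner",plane("scene",s(288,518),0))
print("front left bottom, rear right bottom",plane("scene",s(180,415),0),plane("scene",s(550,450),0))
print("frontright top",plane("scene",s(286,393),.075),plane("scene",s(553,337),.075),plane("scene",s(174,300),.075))
print("lip left(top) ",two(s(240,88),t(92,277)), "lip mid? hinge right", two(s(555,318),t(515,126)))
print("knob red end top center",two(s(412,115),t(366,170)))
E
```

```text
lugs [0.5226 0.1374 0.01  ] [ 0.5057 -0.0238  0.01  ] [ 0.6157 -0.0348  0.01  ] dy dir 0.10460119063493774 rr-fr -0.09991869465884237 0.16205808780384612 0.11048639144792488
scene lugs [ 0.5039 -0.0234  0.01  ] [ 0.6139 -0.0346  0.01  ]
front right bottom corner [ 0.4923 -0.0052  0.    ]
front left bottom, rear right bottom [0.5047 0.1311 0.    ] [ 0.6426 -0.0132  0.    ]
frontright top [ 0.4928 -0.0071  0.075 ] [ 0.6366 -0.0208  0.075 ] [0.5051 0.1301 0.075 ]
lip left(top)  (array([0.5469, 0.1232, 0.1965]), np.float64(0.0011756129424582902)) lip mid? hinge right (array([ 0.6327, -0.0264,  0.0893]), np.float64(0.0007252682846560631))
knob red end top center (array([0.5877, 0.0297, 0.1973]), np.float64(0.0003200772715892817))
```

```bash
python3 - <<'E'
from h import *
np.set_printoptions(precision=4,suppress=True)
print("bottle",two((291,163),(161,150)),plane("top",(166,165),.1),"jar",plane("top",(382,260),.072))
print("machine",plane("top",(330,130),.2),plane("top",(330,130),.3),"post?",plane("top",(355,92),.35))
c=np.array([.571,.053]);ex=np.array([.995,-.1]);ey=np.array([.1,.995])
W=lambda X,Y,z:np.r_[c+X*ex+Y*ey,z]
a=cv2.imread("pics/top0.png")
pts=[W(i*.075,j*.07,.075) for i in(-1,1) for j in(-1,1)]
th=.78
pts+=[W(.07-r*np.cos(th)+h*np.sin(th),y,.085+r*np.sin(th)+h*np.cos(th)) for r,h,y in((.108,.045,0),(.146,.008,-.072),(.146,.008,.072),(0,0,-.072),(0,0,.072))]
for n in("top","scene"):
    u=proj(n,pts);o=np.array([[270,212],[300,205]][n=="scene"])-[65,65]
    im=cv2.imread(f"pics/{n}0.png")[o[1]:o[1]+130,o[0]:o[0]+130]
    im=cv2.resize(im,None,fx=4.5,fy=4.5)
    for p in u: cv2.drawMarker(im,tuple(int(v) for v in (p+.4-o)*4.5),(0,255,255),0,14,1)
    cv2.imwrite(f"pics/ck_{n}.png",im)
E
python3 -c "
import cv2;a=cv2.hconcat([cv2.imread('pics/ck_top.png'),cv2.imread('pics/ck_scene.png')]);cv2.imwrite('pics/ck.png',cv2.resize(a,(800,400)))"
```

```text
bottle (array([0.6836, 0.2792, 0.1201]), np.float64(0.017498134527381273)) [0.649  0.2749 0.1   ] jar [ 0.463  -0.1851  0.072 ]
machine [ 0.7001 -0.062   0.2   ] [ 0.6647 -0.0535  0.3   ] post? [ 0.7151 -0.0906  0.35  ]
```

View pics/ck.png

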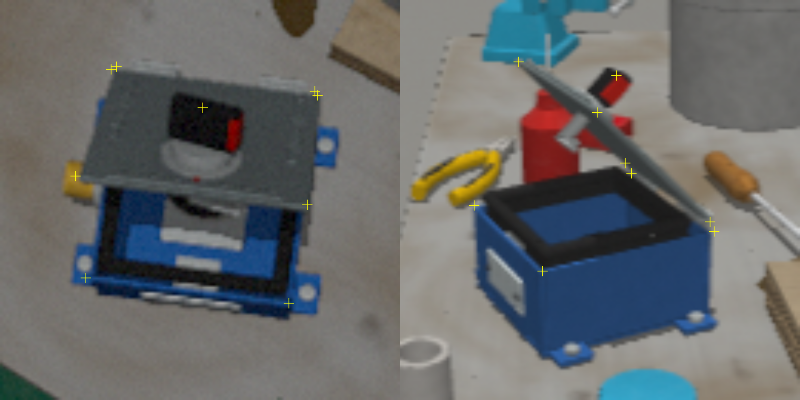

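Call:
move_arm --motion '[{"x": 2,"y": -2.6,"z": 1,"fingers": 0},{"x": 2.4,"y": -3.0,"z": 1,"fingers": 0},{"x": 2.4,"y": -3.0,"z": 1,"fingers": 0},{"x": 2.4,"y": -3.0,"z": 1,"fingers": 0},{"x": 2.4,"y": -3.0,"z": 0,"fingers": 0}]'

```text
$.motion[0]: bad value
```

Call:
move_arm --motion '[{"x": 2.4,"y": -3.0,"fingers": 0},{"x": 2.4,"y": -3.0,"fingers": 0},{"x": 2.4,"y": -3.0,"fingers": 0},{"x": 2.4,"y": -3.0,"fingers": 0},{"x": 2.4,"y": -3.0,"fingers": 0}]'

```text
$.motion[0]: bad value
```

Call:
move_arm --motion '[{"wx": 0,"wy": 0,"wz": 0,"x": 2.0,"y": -2.6,"z": 1.0,"fingers": 0.0},{"wx": 0,"wy": 0,"wz": 0,"x": 2.4,"y": -3.0,"z": 1.0,"fingers": 0.0},{"wx": 0,"wy": 0,"wz": 0,"x": 2.4,"y": -3.0,"z": 1.0,"fingers": 0.0},{"wx": 0,"wy": 0,"wz": 0,"x": 2.4,"y": -3.0,"z": 1.0,"fingers": 0.0},{"wx": 0,"wy": 0,"wz": 0,"x": 2.4,"y": -3.0,"z": 0.0,"fingers": 0.0}]'

```text
time_s: 0.52
position: [0.2957, 0.3733, 0.2724]
ee_rot: [0.164, 0.986, 0.001, 0.001]
force: [0.6, 0.4, -0.1]
opening: 0.0643
```

Call:
move_arm --motion '[{"wx": 0,"wy": 0,"wz": 0,"x": 2.4,"y": -3.0,"z": 0,"fingers": 0.0},{"wx": 0,"wy": 0,"wz": 0,"x": 2.4,"y": -3.0,"z": 0,"fingers": 0.0},{"wx": 0,"wy": 0,"wz": 0,"x": 2.4,"y": -3.0,"z": 0,"fingers": 0.0},{"wx": 0,"wy": 0,"wz": 0,"x": 2.4,"y": -3.0,"z": 0,"fingers": 0.0},{"wx": 0,"wy": 0,"wz": 0,"x": 2.4,"y": -3.0,"z": 0,"fingers": 0.0}]'

```text
time_s: 0.93
position: [0.4152, 0.2224, 0.2702]
ee_rot: [0.165, 0.986, -0.0, -0.0]
force: [0.6, 0.2, -0.4]
opening: 0.0305
```

Call:
move_arm --motion '[{"wx": 0,"wy": 0,"wz": 0,"x": 2.4,"y": -3.2,"z": 0,"fingers": 0.0},{"wx": 0,"wy": 0,"wz": 0,"x": 2.4,"y": -3.2,"z": 0,"fingers": 0.0},{"wx": 0,"wy": 0,"wz": 0,"x": 2.4,"y": -3.2,"z": 0,"fingers": 0.0},{"wx": 0,"wy": 0,"wz": 0,"x": 2.4,"y": -3.2,"z": 0,"fingers": 0.0},{"wx": 0,"wy": 0,"wz": 0,"x": 2.4,"y": -3.2,"z": 0,"fingers": 0.0}]'

```text
time_s: 1.35
position: [0.5353, 0.0624, 0.27]
ee_rot: [0.165, 0.986, 0.0, -0.0]
force: [0.2, -0.0, 0.0]
opening: 0.0009
```

Call:
move_arm --motion '[{"wx": 0,"wy": 0,"wz": 0,"x": 0.8,"y": -0.8,"z": -2.0,"fingers": 0.0},{"wx": 0,"wy": 0,"wz": 0,"x": 0,"y": 0,"z": -1.5,"fingers": 0.0},{"wx": 0,"wy": 0,"wz": 0,"x": 0,"y": 0,"z": -1.0,"fingers": 0.0},{"wx": 0,"wy": 0,"wz": 0,"x": -0.3,"y": 0,"z": -0.8,"fingers": 0.0},{"wx": 0,"wy": 0,"wz": 0,"x": -0.4,"y": 0,"z": -0.7,"fingers": 0.0}]'

```text
time_s: 1.77
position: [0.5349, 0.0566, 0.2102]
ee_rot: [0.164, 0.986, 0.0, -0.0]
force: [-1.9, 0.7, 2.8]
opening: 0.0007
```

```bash
python3 - <<'E'
from h import *
n="scene";im=optics.snapshot(n)[110:270,215:375]
cv2.imwrite("pics/p1.png",cv2.resize(im,None,fx=3.7,fy=3.7))
E
```

```text
(no output)
```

View pics/p1.png

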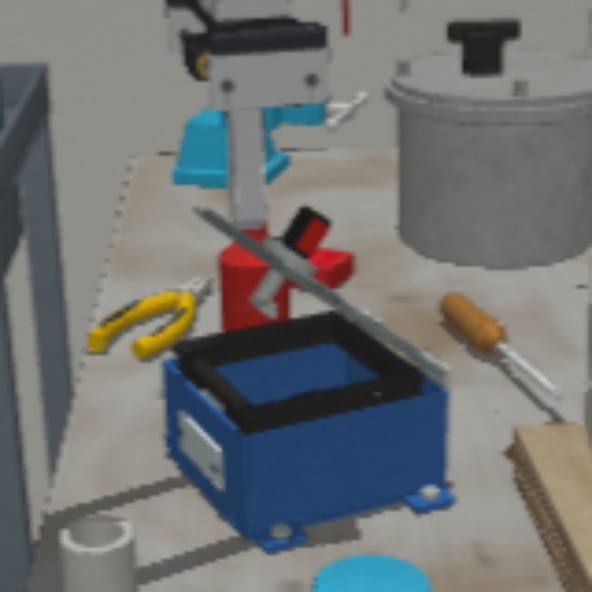

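Call:
move_arm --motion '[{"wx": 0,"wy": 0,"wz": 0,"x": -0.6,"y": 0.05,"z": -0.9,"fingers": 0.0},{"wx": 0,"wy": 0,"wz": 0,"x": -0.6,"y": 0.05,"z": -1.0,"fingers": 0.0},{"wx": 0,"wy": 0,"wz": 0,"x": -0.5,"y": 0.05,"z": -1.0,"fingers": 0.0},{"wx": 0,"wy": 0,"wz": 0,"x": -0.5,"y": 0.05,"z": -1.0,"fingers": 0.0},{"wx": 0,"wy": 0,"wz": 0,"x": -0.4,"y": 0,"z": -1.0,"fingers": 0.0}]'

```text
time_s: 2.23
position: [0.5096, 0.0591, 0.1618]
ee_rot: [0.164, 0.986, 0.0, 0.001]
force: [0.3, 1.2, 0.6]
opening: 0.0003
```

Call:
move_arm --motion '[{"wx": 0,"wy": 0,"wz": 0,"x": -0.3,"y": 0.05,"z": -0.8,"fingers": 0.0},{"wx": 0,"wy": 0,"wz": 0,"x": -0.3,"y": 0.05,"z": -0.8,"fingers": 0.0},{"wx": 0,"wy": 0,"wz": 0,"x": -0.2,"y": 0,"z": -0.8,"fingers": 0.0},{"wx": 0,"wy": 0,"wz": 0,"x": -0.1,"y": 0,"z": -0.6,"fingers": 0.0}]'

```text
time_s: 2.57
position: [0.5003, 0.0593, 0.1306]
ee_rot: [0.165, 0.986, 0.0, -0.0]
force: [-0.6, -0.3, -0.9]
opening: 0.0007
```

```bash
cat > look.py <<'E'
from h import *
import sys
k=sys.argv[1]
a=optics.snapshot("scene")[110:270,215:375];b=optics.snapshot("top")[135:265,205:335]
cv2.imwrite(f"pics/{k}.png",cv2.hconcat([cv2.resize(a,(400,400),interpolation=3),cv2.resize(b,(400,400),interpolation=3)]))
print(manip.observe()["force"],manip.observe()["position"],manip.observe()["time_s"])
E
python3 look.py p2
```

```text
[-0.21264535 -0.76162634 -0.22701515] [0.49976431 0.05919022 0.13000782] 2.6667
```

View pics/p2.png

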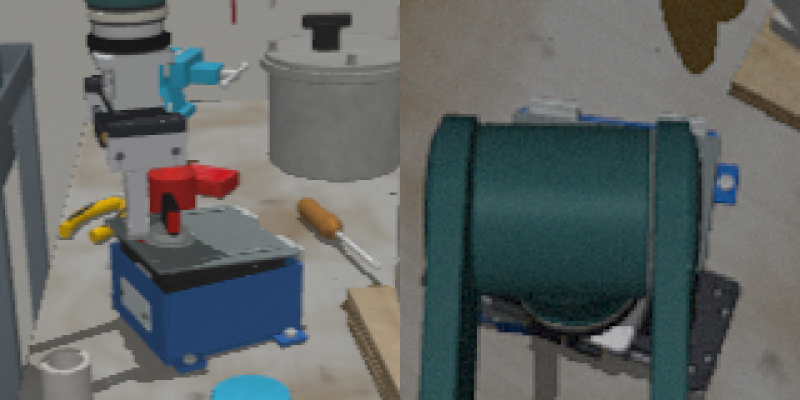

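Call:
move_arm --motion '[{"wx": 0,"wy": 0,"wz": 0,"x": 0,"y": 0,"z": -0.4,"fingers": 0.0},{"wx": 0,"wy": 0,"wz": 0,"x": 0,"y": 0,"z": -0.3,"fingers": 0.0}]'

```text
time_s: 2.83
position: [0.5011, 0.0591, 0.1247]
ee_rot: [0.165, 0.986, 0.0, 0.001]
force: [-0.1, 0.1, 0.3]
opening: 0.0003
```

Call:
move_arm --motion '[{"wx": 0,"wy": 0,"wz": 0,"x": 0,"y": 0,"z": -0.2,"fingers": 0.0}]'

```text
time_s: 2.92
position: [0.501, 0.0591, 0.1225]
ee_rot: [0.165, 0.986, 0.0, 0.0]
force: [-0.3, 0.8, 2.0]
opening: 0.0007
```

Call:
move_arm --motion '[{"wx": 0,"wy": 0,"wz": 0,"x": 0,"y": 0,"z": -0.2,"fingers": 0.0}]'

```text
time_s: 3.0
position: [0.5009, 0.0591, 0.121]
ee_rot: [0.165, 0.986, 0.0, 0.0]
force: [-1.9, -0.2, 4.5]
opening: 0.0
```

Call:
move_arm --motion '[{"wx": 0,"wy": 0,"wz": 0,"x": 0,"y": 0,"z": 2.0,"fingers": 0.0},{"wx": 0,"wy": 0,"wz": 0,"x": 0,"y": 0,"z": 3.0,"fingers": 0.0},{"wx": 0,"wy": 0,"wz": -7,"x": -2.0,"y": 0,"z": 3.0,"fingers": 0.0},{"wx": 0,"wy": 0,"wz": -7,"x": -3.0,"y": 0,"z": 2.0,"fingers": 4.0},{"wx": 0,"wy": 0,"wz": -7,"x": -3.0,"y": 0,"z": 0,"fingers": 4.0}]'

```text
time_s: 3.42
position: [0.4225, 0.0591, 0.2257]
ee_rot: [0.345, 0.939, 0.002, 0.004]
force: [-0.1, 0.1, 1.2]
opening: 0.0105
```

Call:
move_arm --motion '[{"wx": 0,"wy": 0,"wz": -7,"x": -3.0,"y": 0,"z": 0,"fingers": 4.0},{"wx": 0,"wy": 0,"wz": -7,"x": -3.0,"y": 0,"z": 0,"fingers": 4.0},{"wx": 0,"wy": 0,"wz": -7,"x": 0,"y": 0,"z": 0,"fingers": 4.0},{"wx": 0,"wy": 0,"wz": -7,"x": 0,"y": 0,"z": 0,"fingers": 4.0},{"wx": 0,"wy": 0,"wz": -7,"x": 0,"y": 0,"z": 0,"fingers": 4.0}]'

```text
time_s: 3.83
position: [0.3603, 0.0592, 0.2209]
ee_rot: [0.611, 0.792, 0.001, 0.001]
force: [0.4, 0.1, 0.3]
opening: 0.0393
```

Call:
move_arm --motion '[{"wx": 0,"wy": 0,"wz": -7,"x": 0,"y": 0,"z": 0,"fingers": 4.0},{"wx": 0,"wy": 0,"wz": -7,"x": 0,"y": 0,"z": 0,"fingers": 4.0},{"wx": 0,"wy": 0,"wz": -7,"x": 0,"y": 0,"z": 0,"fingers": 4.0},{"wx": 0,"wy": 0,"wz": -7,"x": 0,"y": 0,"z": 0,"fingers": 4.0},{"wx": 0,"wy": 0,"wz": -6,"x": 0,"y": 0,"z": 0,"fingers": 4.0}]'

```text
time_s: 4.25
position: [0.3608, 0.0592, 0.2206]
ee_rot: [0.816, 0.579, 0.0, 0.0]
force: [-0.2, 0.4, -0.9]
opening: 0.0401
```

```bash
python3 look.py p3
```

```text
[ 0.72725307 -0.64286171 -0.51947191] [0.36075756 0.0591617  0.22057481] 4.35
```

View pics/p3.png

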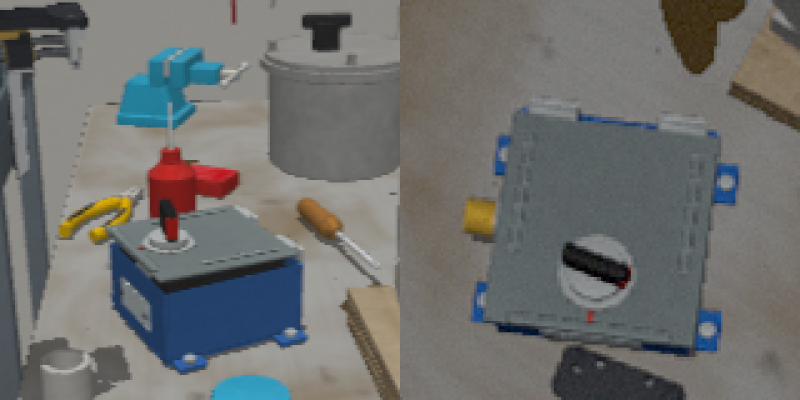

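```bash
python3 - <<'E'
from h import *
np.set_printoptions(precision=4,suppress=True)
o=(250,205)
im=optics.snapshot("top")[205:245,250:290]; cv2.imwrite("pics/kz.png",cv2.resize(im,(600,600),interpolation=cv2.INTER_NEAREST))
sc=optics.snapshot("scene")[180:225,260:310]; cv2.imwrite("pics/kzs.png",cv2.resize(sc,(600,540),interpolation=cv2.INTER_NEAREST))
E
```

```text
(no output)
```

View pics/kz.png

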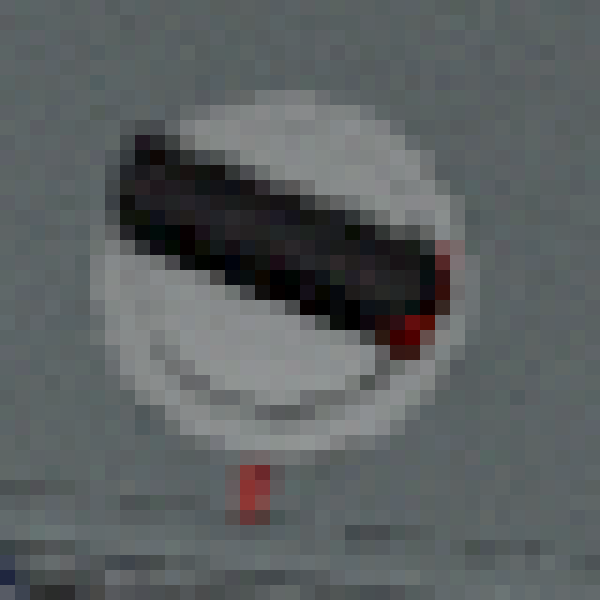

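View pics/kzs.png

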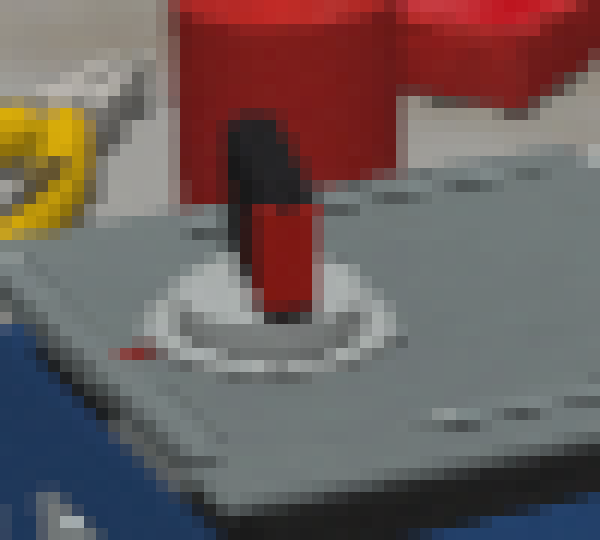

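```bash
python3 - <<'E'
from h import *
np.set_printoptions(precision=4,suppress=True)
t=lambda u,v:(u/15+250-.5,v/15+205-.5)
zt=.085+.108*.04+.045
l=plane("top",t(126,168),zt);r=plane("top",t(437,279),zt)
d=r-l;print("wing",(l+r)/2,np.linalg.norm(d),"angle deg",np.degrees(np.arctan2(d[1],d[0])))
print("disc",plane("top",t(281,270),.085+.0043+.012))
print("mark",plane("top",t(255,492),.095))
s=lambda u,v:(u/12+260-.5,v/12+180-.5)
print("scene wing top",plane("scene",s((228+318)/2,(118+203)/2),zt), plane("scene",s(265,158),zt))
print("disc scene",plane("scene",s(272,312),.085+.0043+.012))
q=manip.observe()["ee_rot"]
from scipy.spatial.transform import Rotation as R
print(R.from_quat(q).as_matrix()[:,1])
E
```

```text
wing [0.5323 0.0542 0.1343] 0.04417081973140515 angle deg -108.34665805279809
disc [0.5315 0.055  0.1013]
mark [0.5016 0.0578 0.095 ]
scene wing top [0.5278 0.0473 0.1343] [0.5272 0.0494 0.1343]
disc scene [0.5267 0.0478 0.1013]
[ 0.9466 -0.3223  0.0004]
```

Call:
move_arm --motion '[{"wx": 0,"wy": 0,"wz": 0,"x": 3.4,"y": -0.1,"z": 0,"fingers": 4.0},{"wx": 0,"wy": 0,"wz": 0,"x": 3.4,"y": -0.1,"z": 0,"fingers": 4.0},{"wx": 0,"wy": 0,"wz": 0,"x": 3.4,"y": -0.1,"z": 0,"fingers": 4.0},{"wx": 0,"wy": 0,"wz": 0,"x": 3.4,"y": -0.1,"z": 0,"fingers": 4.0},{"wx": 0,"wy": 0,"wz": 0,"x": 3.5,"y": -0.1,"z": 0,"fingers": 4.0}]'

```text
time_s: 4.87
position: [0.5332, 0.0541, 0.2203]
ee_rot: [0.813, 0.582, 0.0, 0.0]
force: [1.0, 0.6, 1.3]
opening: 0.0401
```

Call:
move_arm --motion '[{"wx": 0,"wy": 0,"wz": 0,"x": 0,"y": 0,"z": -2.0,"fingers": 4.0},{"wx": 0,"wy": 0,"wz": 0,"x": 0,"y": 0,"z": -2.5,"fingers": 4.0}]'

```text
time_s: 5.03
position: [0.5349, 0.054, 0.1762]
ee_rot: [0.813, 0.582, 0.002, 0.001]
force: [-0.6, 0.3, 0.1]
opening: 0.04
```

```bash
python3 look.py p4
```

```text
[-1.19674391  0.13016791 -0.27778603] [0.52941647 0.05410753 0.1702909 ] 5.1333
```

View pics/p4.png

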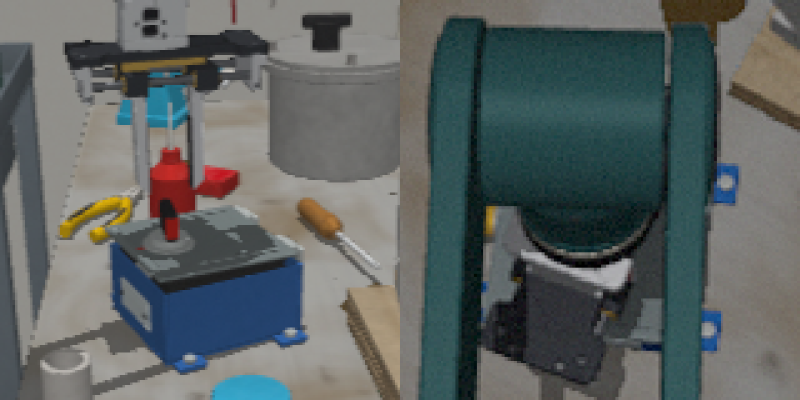

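Call:
move_arm --motion '[{"wx": 0,"wy": 0,"wz": 0,"x": 0,"y": 0,"z": 0,"fingers": 4.0},{"wx": 0,"wy": 0,"wz": 0,"x": 0,"y": 0,"z": 0,"fingers": 4.0}]'

```text
time_s: 5.3
position: [0.532, 0.0542, 0.177]
ee_rot: [0.814, 0.581, 0.001, 0.001]
force: [1.5, -0.1, 1.2]
opening: 0.0398
```

Call:
move_arm --motion '[{"wx": 0,"wy": 0,"wz": 0,"x": 0,"y": 0,"z": -1.0,"fingers": 4.0},{"wx": 0,"wy": 0,"wz": 0,"x": 0,"y": 0,"z": -1.3,"fingers": 4.0},{"wx": 0,"wy": 0,"wz": 0,"x": 0,"y": 0,"z": -1.2,"fingers": 4.0},{"wx": 0,"wy": 0,"wz": 0,"x": 0,"y": 0,"z": -0.7,"fingers": 4.0},{"wx": 0,"wy": 0,"wz": 0,"x": 0,"y": 0,"z": 0,"fingers": 4.0}]'

```text
time_s: 5.72
position: [0.5304, 0.0542, 0.1316]
ee_rot: [0.814, 0.581, -0.001, -0.001]
force: [-0.5, 1.2, -0.2]
opening: 0.04
```

```bash
python3 look.py p5
```

```text
[-0.17720613 -0.24429415 -0.7972334 ] [0.53154617 0.05420964 0.13352231] 5.8167
```

View pics/p5.png

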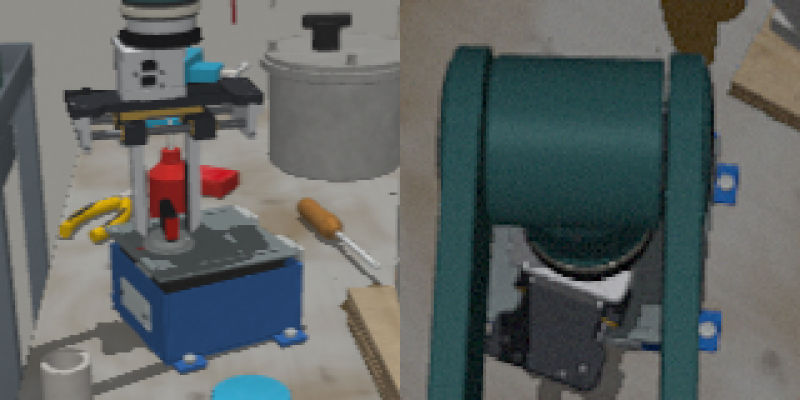

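Call:
move_arm --motion '[{"wx": 0,"wy": 0,"wz": 0,"x": 0,"y": 0,"z": 0,"fingers": 1.8},{"wx": 0,"wy": 0,"wz": 0,"x": 0,"y": 0,"z": 0,"fingers": 1.8},{"wx": 0,"wy": 0,"wz": 0,"x": 0,"y": 0,"z": 0,"fingers": 1.4},{"wx": 0,"wy": 0,"wz": 0,"x": 0,"y": 0,"z": 0,"fingers": 1.0},{"wx": 0,"wy": 0,"wz": 0,"x": 0,"y": 0,"z": 0,"fingers": 0.0}]'

```text
time_s: 6.23
position: [0.5322, 0.054, 0.1339]
ee_rot: [0.814, 0.581, 0.001, 0.001]
force: [1.5, -0.5, -0.1]
opening: 0.0115
```

Call:
move_arm --motion '[{"wx": 0,"wy": 0,"wz": 0,"x": 0,"y": 0,"z": 0,"fingers": 0.0},{"wx": 0,"wy": 0,"wz": 0,"x": 0,"y": 0,"z": 0,"fingers": 0.0}]'

```text
time_s: 6.4
position: [0.5322, 0.0541, 0.1338]
ee_rot: [0.814, 0.581, 0.001, 0.0]
force: [2.3, -0.6, 0.8]
opening: 0.0118
```

```bash
python3 -c "
from plant import manip
o=manip.observe()
for k in('position','ee_rot','force','wrist_torque','opening','joints'):print(k,o[k])"
```

```text
position [0.53218297 0.05407053 0.13376115]
ee_rot [8.13926440e-01 5.80967536e-01 5.03376336e-04 4.67233902e-04]
force [ 2.25784281 -0.59860638  0.79322355]
wrist_torque [-0.11433703 -0.05353644 -0.03517545]
opening 0.011844385638041669
joints [-4.65050180e-03  9.21613620e-02  1.55859288e+00 -1.69921641e-04
  1.48947529e+00  3.26325349e-01]
```

Call:
move_arm --motion '[{"wx": 0,"wy": -0.5,"wz": 0,"x": 0,"y": 0,"z": -0.1,"fingers": 0.0},{"wx": 0,"wy": -0.5,"wz": 0,"x": 0,"y": 0,"z": -0.1,"fingers": 0.0},{"wx": 0,"wy": 0,"wz": 0,"x": 0,"y": 0,"z": 0,"fingers": 0.0}]'

```text
time_s: 6.65
position: [0.5314, 0.0541, 0.132]
ee_rot: [0.814, 0.581, 0.007, 0.005]
force: [0.8, -0.6, 2.8]
opening: 0.0118
```

Call:
move_arm --motion '[{"wx": 0,"wy": -0.5,"wz": 0,"x": 0,"y": 0,"z": -0.1,"fingers": 0.0},{"wx": 0,"wy": -0.0,"wz": 0,"x": 0,"y": 0,"z": 0,"fingers": 0.0}]'

```text
time_s: 6.82
position: [0.5311, 0.0541, 0.1313]
ee_rot: [0.814, 0.581, 0.011, 0.008]
force: [-2.0, -1.5, 5.8]
opening: 0.0119
```

Call:
move_arm --motion '[{"wx": 0,"wy": -0.5,"wz": 0,"x": 0,"y": 0,"z": -0.1,"fingers": 0.0},{"wx": 0,"wy": 0,"wz": 0,"x": 0,"y": 0,"z": 0,"fingers": 0.0}]'

```text
time_s: 6.98
position: [0.5309, 0.0542, 0.1307]
ee_rot: [0.814, 0.581, 0.014, 0.01]
force: [-3.2, -0.5, 7.7]
opening: 0.0116
```

Call:
move_arm --motion '[{"wx": 0,"wy": -0.5,"wz": 0,"x": 0,"y": 0,"z": -0.1,"fingers": 0.0},{"wx": 0,"wy": 0,"wz": 0,"x": 0,"y": 0,"z": 0,"fingers": 0.0}]'

```text
time_s: 7.15
position: [0.5306, 0.0542, 0.13]
ee_rot: [0.814, 0.581, 0.017, 0.013]
force: [-3.9, -0.5, 10.2]
opening: 0.0118
```

```bash
python3 -c "
from plant import manip
o=manip.observe()
for k in('position','ee_rot','force','wrist_torque','opening','joints'):print(k,o[k])"
```

```text
position [0.53059754 0.05416614 0.12998173]
ee_rot [0.8136152  0.58101076 0.01729184 0.01256138]
force [-3.93237955 -0.52746795 10.17443506]
wrist_torque [-0.20179471  1.33243677 -0.03395407]
opening 0.011849150167624847
joints [-4.49309238e-03  6.18834467e-02  1.59933762e+00 -1.56141208e-04
  1.43762303e+00  3.26054395e-01]
```

Call:
move_arm --motion '[{"wx": 0,"wy": 0,"wz": 0,"x": 0,"y": 0,"z": -0.1,"fingers": 0.0},{"wx": 0,"wy": 0,"wz": 0,"x": 0,"y": 0,"z": 0,"fingers": 0.0}]'

```text
time_s: 7.32
position: [0.5306, 0.0542, 0.1295]
ee_rot: [0.814, 0.581, 0.017, 0.012]
force: [-5.1, -1.3, 12.3]
opening: 0.012
```

Call:
move_arm --motion '[{"wx": 0,"wy": 0.0,"wz": 0,"x": 0,"y": 0,"z": -0.1,"fingers": 0.0},{"wx": 0,"wy": 0,"wz": 0,"x": 0,"y": 0,"z": 0,"fingers": 0.0}]'

```text
time_s: 7.48
position: [0.5305, 0.0542, 0.1291]
ee_rot: [0.814, 0.581, 0.017, 0.012]
force: [-7.0, -0.5, 13.5]
opening: 0.0118
```

```bash
cat >st.py <<'E'
from plant import manip
from scipy.spatial.transform import Rotation as R
import numpy as np
np.set_printoptions(precision=4,suppress=True)
o=manip.observe();M=R.from_quat(o['ee_rot']).as_matrix()
print(o['time_s'],o['position'],'F',o['force'],'T',o['wrist_torque'],'op',o['opening'],'j6',o['joints'][5],'jaw',np.degrees(np.arctan2(M[1,1],M[0,1])),'zaxis',M[:,2])
E
python3 st.py
```

```text
7.4833 [0.5305 0.0542 0.1291] F [-7.0211 -0.4817 13.5431] T [-0.1456  1.7635 -0.015 ] op 0.01178722515402021 j6 0.3261358478921029 jaw -18.954548440564704 zaxis [ 0.0425 -0.0003 -0.9991]
```

Call:
move_arm --motion '[{"wx": 0,"wy": 0,"wz": 0,"x": -0.1,"y": 0,"z": 0,"fingers": 0.0},{"wx": 0,"wy": 0,"wz": 0,"x": -0.1,"y": 0,"z": 0,"fingers": 0.0},{"wx": 0,"wy": 0,"wz": 0,"x": 0,"y": 0,"z": 0,"fingers": 0.0}]'

```text
time_s: 7.73
position: [0.5303, 0.0541, 0.1292]
ee_rot: [0.814, 0.581, 0.019, 0.014]
force: [-1.9, -0.1, 11.2]
opening: 0.0118
```

```bash
python3 st.py
```

```text
7.7333 [0.5303 0.0541 0.1292] F [-1.8909 -0.1268 11.2002] T [-0.1545  0.812  -0.0588] op 0.011792646083921143 j6 0.3260919591866417 jaw -18.96458303464621 zaxis [ 0.0472 -0.0003 -0.9989]
```

Call:
move_arm --motion '[{"wx": 0,"wy": 0,"wz": 0,"x": 0,"y": 0,"z": -0.05,"fingers": 0.0},{"wx": 0.2,"wy": 0,"wz": -5,"x": 0,"y": 0,"z": 0,"fingers": 0.0},{"wx": 0.2,"wy": 0,"wz": -5,"x": 0,"y": 0,"z": 0,"fingers": 0.0},{"wx": 0.2,"wy": 0,"wz": -5,"x": 0,"y": 0,"z": 0,"fingers": 0.0},{"wx": 0,"wy": 0,"wz": 0,"x": 0,"y": 0,"z": 0,"fingers": 0.0}]'

```text
time_s: 8.15
position: [0.5301, 0.0543, 0.1291]
ee_rot: [0.883, 0.468, 0.02, 0.011]
force: [-3.4, -0.7, 11.7]
opening: 0.0119
```

```bash
python3 st.py
```

```text
8.15 [0.5301 0.0543 0.1291] F [-3.3737 -0.7429 11.6824] T [-0.0697  1.1583 -0.0557] op 0.011947336780131757 j6 0.5918494408048298 jaw -34.152667057725296 zaxis [ 0.0464 -0.0009 -0.9989]
```

Call:
move_arm --motion '[{"wx": 0,"wy": 0,"wz": 0,"x": -0.05,"y": 0,"z": -0.05,"fingers": 0.0},{"wx": 0.2,"wy": 0,"wz": -5,"x": 0,"y": 0,"z": 0,"fingers": 0.0},{"wx": 0.2,"wy": 0,"wz": -4,"x": 0,"y": 0,"z": 0,"fingers": 0.0},{"wx": 0,"wy": 0,"wz": 0,"x": 0,"y": 0,"z": 0,"fingers": 0.0}]'

```text
time_s: 8.48
position: [0.5299, 0.0544, 0.1291]
ee_rot: [0.917, 0.398, 0.022, 0.01]
force: [-3.0, -0.8, 13.3]
opening: 0.0119
```

```bash
python3 st.py
```

```text
8.4833 [0.5299 0.0544 0.1291] F [-3.0202 -0.8029 13.3055] T [ 0.0017  1.0816 -0.0412] op 0.011922203803191178 j6 0.7483338114023944 jaw -43.12951802723945 zaxis [ 0.0472 -0.0005 -0.9989]
```

Call:
move_arm --motion '[{"wx": 0.2,"wy": 0,"wz": -4,"x": 0,"y": 0,"z": 0,"fingers": 0.0},{"wx": 0,"wy": 0,"wz": 0,"x": 0,"y": 0,"z": 0,"fingers": 0.0}]'

```text
time_s: 8.65
position: [0.5298, 0.0545, 0.129]
ee_rot: [0.93, 0.366, 0.022, 0.009]
force: [-2.6, 0.2, 13.9]
opening: 0.0117
```

```bash
python3 st.py
```

```text
8.65 [0.5298 0.0545 0.129 ] F [-2.5813  0.2299 13.8894] T [0.0389 1.1342 0.0172] op 0.011747404541134663 j6 0.8177419742105203 jaw -47.12496768119241 zaxis [ 0.047   0.0001 -0.9989]
```

Call:
move_arm --motion '[{"wx": 0.2,"wy": 0,"wz": -4,"x": 0,"y": 0,"z": 0,"fingers": 0.0},{"wx": 0,"wy": 0,"wz": 0,"x": 0,"y": 0,"z": 0,"fingers": 0.0}]'

```text
time_s: 8.82
position: [0.5298, 0.0545, 0.129]
ee_rot: [0.943, 0.333, 0.022, 0.008]
force: [-2.9, -0.2, 13.5]
opening: 0.0117
```

```bash
python3 st.py
```

```text
8.8167 [0.5298 0.0545 0.129 ] F [-2.8916 -0.2031 13.5268] T [ 0.0667  1.1584 -0.0593] op 0.011738144831319844 j6 0.8872756585940942 jaw -51.12798586889357 zaxis [ 0.0469  0.0006 -0.9989]
```

Call:
move_arm --motion '[{"wx": 0.2,"wy": 0,"wz": -4,"x": 0,"y": 0,"z": 0,"fingers": 0.0},{"wx": 0.2,"wy": 0,"wz": -4,"x": 0,"y": 0,"z": 0,"fingers": 0.0},{"wx": 0,"wy": 0,"wz": 0,"x": 0,"y": 0,"z": 0,"fingers": 0.0}]'

```text
time_s: 9.07
position: [0.5298, 0.0547, 0.129]
ee_rot: [0.964, 0.266, 0.023, 0.005]
force: [-4.5, 0.5, 12.8]
opening: 0.012
```

```bash
python3 st.py
```

```text
9.0667 [0.5298 0.0547 0.129 ] F [-4.5341  0.4892 12.7662] T [ 0.1725  1.069  -0.0183] op 0.012014378397010134 j6 1.0264884239564478 jaw -59.139368044626295 zaxis [ 0.047   0.002  -0.9989]
```

Call:
move_arm --motion '[{"wx": 0.2,"wy": 0,"wz": -5,"x": 0,"y": 0,"z": 0,"fingers": 0.0},{"wx": 0.2,"wy": 0,"wz": -5,"x": 0,"y": 0,"z": 0,"fingers": 0.0},{"wx": 0,"wy": 0,"wz": 0,"x": 0,"y": 0,"z": 0,"fingers": 0.0}]'

```text
time_s: 9.32
position: [0.5297, 0.0548, 0.1289]
ee_rot: [0.983, 0.181, 0.023, 0.003]
force: [-4.4, 0.1, 13.7]
opening: 0.0117
```

```bash
python3 st.py
```

```text
9.3167 [0.5297 0.0548 0.1289] F [-4.3866  0.1393 13.7468] T [ 0.1662  1.2092 -0.059 ] op 0.011661460909305588 j6 1.202244473346178 jaw -69.16978806034636 zaxis [ 0.047   0.0016 -0.9989]
```

Call:
move_arm --motion '[{"wx": 0.2,"wy": 0,"wz": -5,"x": 0,"y": 0,"z": 0,"fingers": 0.0},{"wx": 0.2,"wy": 0,"wz": -5,"x": 0,"y": 0,"z": 0,"fingers": 0.0},{"wx": 0,"wy": 0,"wz": 0,"x": 0,"y": 0,"z": 0,"fingers": 0.0}]'

```text
time_s: 9.57
position: [0.5297, 0.055, 0.1289]
ee_rot: [0.995, 0.095, 0.023, 0.002]
force: [-3.9, 1.0, 13.3]
opening: 0.0118
```

```bash
python3 st.py
```

```text
9.5667 [0.5297 0.055  0.1289] F [-3.8581  1.0192 13.2579] T [ 0.2151  1.1463 -0.0378] op 0.011812933793446004 j6 1.3774036511233798 jaw -79.16119498965375 zaxis [ 0.0469  0.0011 -0.9989]
```

Call:
move_arm --motion '[{"wx": 0.2,"wy": 0,"wz": -5,"x": 0,"y": 0,"z": 0,"fingers": 0.0},{"wx": 0.2,"wy": 0,"wz": -5,"x": 0,"y": 0,"z": 0,"fingers": 0.0},{"wx": 0,"wy": 0,"wz": 0,"x": 0,"y": 0,"z": 0,"fingers": 0.0}]'

```text
time_s: 9.82
position: [0.5296, 0.0551, 0.1289]
ee_rot: [1.0, 0.007, 0.023, -0.0]
force: [-4.1, 2.1, 14.8]
opening: 0.0116
```

```bash
python3 st.py
```

```text
9.8167 [0.5296 0.0551 0.1289] F [-4.0754  2.1102 14.8052] T [0.2157 1.1424 0.0427] op 0.011624641853457547 j6 1.5525384619274436 jaw -89.15258647574386 zaxis [ 0.0467  0.0007 -0.9989]
```

Call:
move_arm --motion '[{"wx": 0.1,"wy": 0,"wz": -3,"x": 0,"y": 0,"z": 0,"fingers": 0.0},{"wx": 0.1,"wy": 0,"wz": -2,"x": 0,"y": 0,"z": 0,"fingers": 0.0},{"wx": 0,"wy": 0,"wz": 0,"x": 0,"y": 0,"z": 0,"fingers": 0.0}]'

```text
time_s: 10.07
position: [0.5296, 0.0551, 0.1289]
ee_rot: [0.999, -0.035, 0.023, -0.001]
force: [-4.1, 2.0, 13.7]
opening: 0.0117
```

```bash
python3 st.py
```

```text
10.0667 [0.5296 0.0551 0.1289] F [-4.0954  2.0037 13.6527] T [0.2367 1.0926 0.0168] op 0.01173663122026945 j6 1.6383827752956017 jaw -94.05079390367621 zaxis [ 0.0467  0.0005 -0.9989]
```

Call:
move_arm --motion '[{"wx": 0.1,"wy": 0,"wz": -1.5,"x": 0,"y": 0,"z": 0,"fingers": 0.0},{"wx": 0,"wy": 0,"wz": 0,"x": 0,"y": 0,"z": 0,"fingers": 0.0}]'

```text
time_s: 10.23
position: [0.5297, 0.0552, 0.1289]
ee_rot: [0.999, -0.048, 0.023, -0.002]
force: [-3.6, 2.2, 13.8]
opening: 0.012
```

```bash
python3 st.py
```

```text
10.2333 [0.5297 0.0552 0.1289] F [-3.5647  2.1847 13.7928] T [ 0.2084  1.1158 -0.05  ] op 0.012021449082542325 j6 1.663711741133761 jaw -95.52493833746576 zaxis [ 0.0468  0.0011 -0.9989]
```

Call:
move_arm --motion '[{"wx": 0,"wy": 0.3,"wz": 0,"x": 0,"y": 0,"z": 0.1,"fingers": 0.0},{"wx": 0,"wy": 0.3,"wz": 0,"x": 0.05,"y": 0,"z": 0.1,"fingers": 0.0},{"wx": 0,"wy": 0,"wz": 0,"x": 0,"y": 0,"z": 0,"fingers": 0.0}]'

```text
time_s: 10.48
position: [0.5302, 0.0552, 0.1302]
ee_rot: [0.999, -0.048, 0.018, -0.001]
force: [-3.5, 2.0, 10.8]
opening: 0.0116
```

```bash
python3 st.py
```

```text
10.4833 [0.5302 0.0552 0.1302] F [-3.4631  2.0087 10.7892] T [ 0.2325  0.9328 -0.0471] op 0.01162422634291285 j6 1.6630270948021795 jaw -95.48991297572326 zaxis [ 0.0354  0.0012 -0.9994]
```

Call:
move_arm --motion '[{"wx": 0,"wy": 0.3,"wz": 0,"x": 0.05,"y": 0,"z": 0.1,"fingers": 0.0},{"wx": 0,"wy": 0,"wz": 0,"x": 0,"y": 0,"z": 0,"fingers": 0.0}]'

```text
time_s: 10.65
position: [0.5304, 0.0551, 0.1307]
ee_rot: [0.999, -0.048, 0.015, -0.001]
force: [-2.9, 2.7, 9.4]
opening: 0.0122
```

```bash
python3 st.py
```

```text
10.65 [0.5304 0.0551 0.1307] F [-2.8961  2.6968  9.4019] T [0.2642 0.8968 0.0093] op 0.012181484565385207 j6 1.663001455550966 jaw -95.48838399217149 zaxis [ 0.0294  0.0011 -0.9996]
```

Call:
move_arm --motion '[{"wx": 0,"wy": 0.3,"wz": 0,"x": 0.05,"y": 0,"z": 0.1,"fingers": 0.0},{"wx": 0,"wy": 0,"wz": 0,"x": 0,"y": 0,"z": 0,"fingers": 0.0}]'

```text
time_s: 10.82
position: [0.5307, 0.0551, 0.1312]
ee_rot: [0.999, -0.048, 0.012, -0.001]
force: [-2.7, 2.0, 8.5]
opening: 0.0117
```

Call:
move_arm --motion '[{"wx": 0,"wy": 0.3,"wz": 0,"x": 0.0,"y": 0,"z": 0.1,"fingers": 0.0},{"wx": 0,"wy": 0,"wz": 0,"x": 0,"y": 0,"z": 0,"fingers": 0.0}]'

```text
time_s: 10.98
position: [0.5309, 0.0551, 0.1318]
ee_rot: [0.999, -0.048, 0.009, -0.001]
force: [-1.0, 2.7, 7.7]
opening: 0.0117
```

Call:
move_arm --motion '[{"wx": 0,"wy": 0,"wz": 0,"x": 0.0,"y": 0,"z": 0.1,"fingers": 0.0},{"wx": 0,"wy": 0,"wz": 0,"x": 0,"y": 0,"z": 0,"fingers": 0.0}]'

```text
time_s: 11.15
position: [0.5309, 0.0551, 0.1322]
ee_rot: [0.999, -0.048, 0.009, -0.001]
force: [-0.0, 4.0, 5.4]
opening: 0.0115
```

```bash
python3 st.py
```

```text
11.15 [0.5309 0.0551 0.1322] F [-0.0203  3.967   5.3754] T [ 0.5501  0.4256 -0.0276] op 0.011500143775051428 j6 1.6630435510322965 jaw -95.4957217797867 zaxis [ 0.0185  0.0012 -0.9998]
```

Call:
move_arm --motion '[{"wx": 0,"wy": 0,"wz": 0,"x": 0.0,"y": 0,"z": 0.1,"fingers": 0.0},{"wx": 0,"wy": 0,"wz": 0,"x": 0,"y": 0,"z": 0,"fingers": 0.0}]'

```text
time_s: 11.32
position: [0.5309, 0.055, 0.1324]
ee_rot: [0.999, -0.048, 0.009, -0.001]
force: [0.5, 3.5, 2.4]
opening: 0.0121
```

Call:
move_arm --motion '[{"wx": 0,"wy": 0,"wz": 0,"x": 0.0,"y": 0,"z": 0.1,"fingers": 0.0},{"wx": 0,"wy": 0,"wz": 0,"x": 0,"y": 0,"z": 0,"fingers": 0.0}]'

```text
time_s: 11.48
position: [0.5308, 0.055, 0.1325]
ee_rot: [0.999, -0.048, 0.009, -0.001]
force: [4.3, 3.6, -1.5]
opening: 0.0119
```

```bash
python3 st.py; python3 look.py p6
```

```text
11.4833 [0.5308 0.055  0.1325] F [ 4.285   3.5552 -1.4746] T [ 0.8537 -0.2214 -0.054 ] op 0.01189162111403985 j6 1.6629729931036108 jaw -95.50578084079469 zaxis [ 0.0172  0.0013 -0.9999]
[ 3.11095442  5.02886349 -0.85183564] [0.53084475 0.0550135  0.13249051] 11.5833
```

View pics/p6.png

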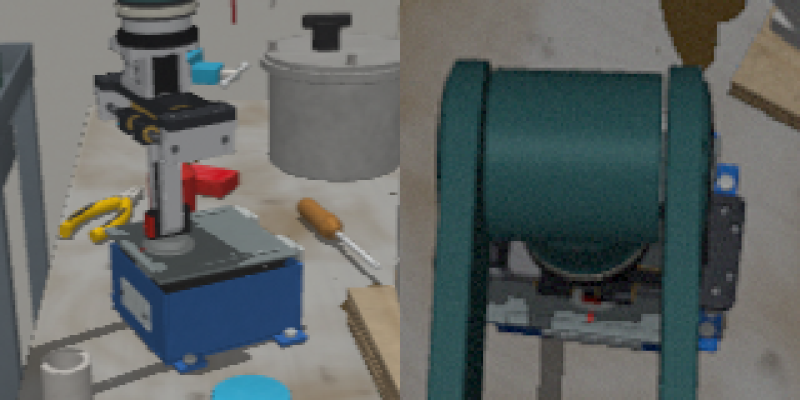

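Call:
move_arm --motion '[{"wx": 0,"wy": 0,"wz": 0,"x": 0.0,"y": 0,"z": 0.0,"fingers": 3.0},{"wx": 0,"wy": 0,"wz": 0,"x": 0,"y": 0,"z": 0,"fingers": 3.5},{"wx": 0,"wy": 0,"wz": 0,"x": 0,"y": 0,"z": 0,"fingers": 3.5},{"wx": 0,"wy": 0,"wz": 0,"x": 0,"y": 0,"z": 0,"fingers": 3.5}]'

```text
time_s: 11.92
position: [0.5303, 0.0536, 0.1331]
ee_rot: [0.999, -0.048, 0.008, 0.0]
force: [0.8, 0.2, 1.5]
opening: 0.0336
```

Call:
move_arm --motion '[{"wx": 0,"wy": 0,"wz": 0,"x": 0.0,"y": 0,"z": 1.5,"fingers": 3.5},{"wx": 0,"wy": 0,"wz": 0,"x": 0,"y": 0,"z": 2.5,"fingers": 3.5},{"wx": 0,"wy": 0,"wz": 0,"x": 0,"y": 0,"z": 3.0,"fingers": 3.5},{"wx": 0,"wy": 0,"wz": 0,"x": -1.0,"y": 0,"z": 3.0,"fingers": 3.5},{"wx": 0,"wy": 0,"wz": 0,"x": -3.0,"y": 0,"z": 0,"fingers": 3.5}]'

```text
time_s: 12.33
position: [0.495, 0.0535, 0.2401]
ee_rot: [0.999, -0.049, 0.015, 0.0]
force: [0.4, -1.7, 1.4]
opening: 0.0352
```

Call:
move_arm --motion '[{"wx": 0,"wy": 0,"wz": 0,"x": -4,"y": 0,"z": 0,"fingers": 3.5},{"wx": 0,"wy": 0,"wz": 0,"x": -4,"y": 0,"z": 0,"fingers": 3.5},{"wx": 0,"wy": 0,"wz": 0,"x": -3,"y": 0,"z": 0,"fingers": 3.5},{"wx": 0,"wy": 0,"wz": 0,"x": -2.0,"y": 0,"z": 0,"fingers": 3.5},{"wx": 0,"wy": 0,"wz": 0,"x": 0,"y": 0,"z": 0,"fingers": 3.5}]'

```text
time_s: 12.75
position: [0.3579, 0.054, 0.2341]
ee_rot: [0.999, -0.048, 0.009, 0.0]
force: [0.8, 0.5, 0.1]
opening: 0.0349
```

```bash
python3 look.py p7;python3 - <<'E'
from h import *
im=optics.snapshot("top")[205:245,250:290]; im2=optics.snapshot("scene")[180:225,260:310]
cv2.imwrite("pics/kz2.png",cv2.hconcat([cv2.resize(im,(400,400),interpolation=0),cv2.resize(im2,(400,400),interpolation=0)]))
E
```

```text
[-0.00899413 -0.00587997 -0.05716112] [0.36077309 0.05396103 0.23391163] 12.85
```

View pics/p7.png

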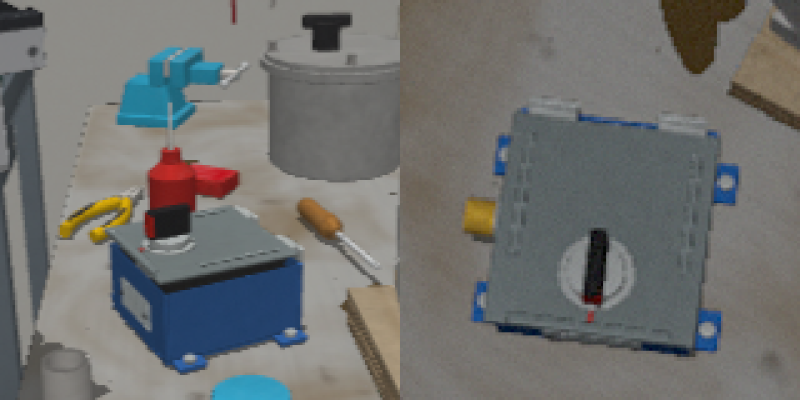

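View pics/kz2.png

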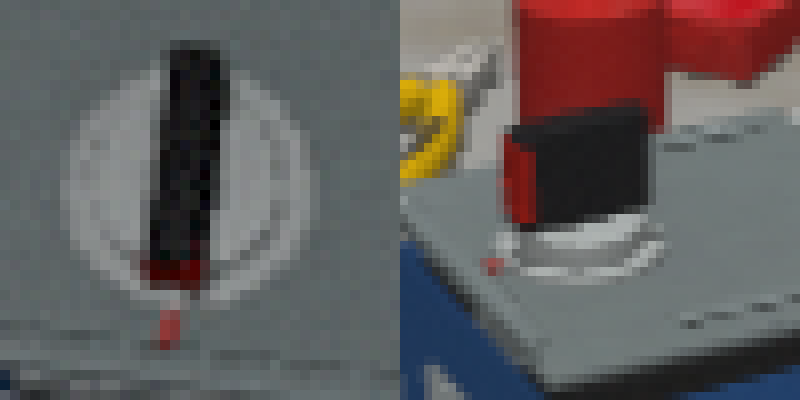

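```bash
python3 - <<'E'
from h import *
im=optics.snapshot("top");sc=optics.snapshot("scene")
hsv=cv2.cvtColor(im,cv2.COLOR_BGR2HSV)
m=np.zeros(im.shape[:2],np.uint8); m[207:234,262:276]=((im[207:234,262:276].max(2)<60)|((hsv[207:234,262:276,1]>150)))*255
ys,xs=np.nonzero(m); sel=ys<233; P2=np.c_[xs,ys][sel].astype(np.float32)
(c,s,a)=cv2.minAreaRect(P2);vx,vy,_,_=cv2.fitLine(P2,cv2.DIST_L2,0,.01,.01).ravel();print(c,s,a)
A=plane("top",(c[0]-vx*8,c[1]-vy*8),.132);B=plane("top",(c[0]+vx*8,c[1]+vy*8),.132)
d=B-A;ang=np.degrees(np.arctan2(d[1],d[0]))%180;print("wing ang",ang,"q",np.radians(-(ang-180)) ) 
# hatch edge lines: yaw of hatch from corners in top via seams
old=cv2.imread("pics/scene0.png")
np.save("/tmp/s.npy",sc); cv2.imwrite("pics/scene_end.png",sc); cv2.imwrite("pics/top_end.png",im)
# sides edges of hatch: grey mask left/right boundary
g=(hsv[...,1]<60)&(im.max(2)>60)
for nm,(u,v) in dict(disc=(268.2,222.5),).items(): print(plane("top",(u,v),.1))
print(manip.observe()["time_s"])
E
```

```text
(268.3900146484375, 220.7699737548828) (5.798276424407959, 23.193105697631836) 8.130102157592773
wing ang 175.18504991821138 q 0.08403673224638174
[0.53175481 0.05515745 0.1       ]
13.05
```

View pics/scene_end.png

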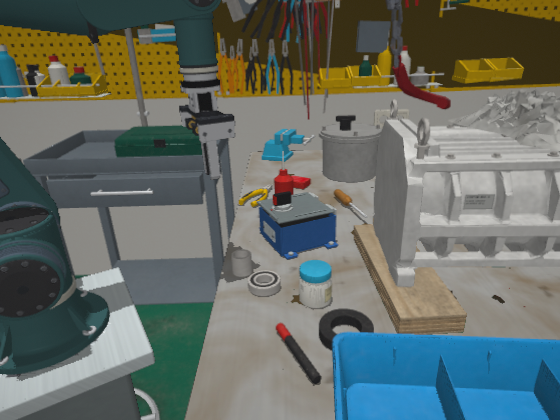

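View pics/top_end.png

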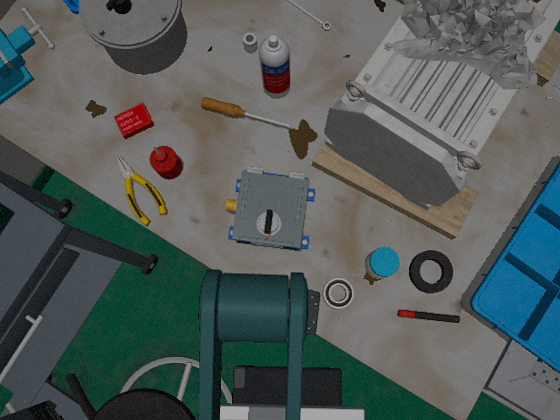

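The top view shows the wing fore and aft at 175.2° (the housing axis is about 174.3°), with the red end in front at its mark. The bystanders are where they were: jar (382,262), bearing (338,293), bottle (166,162), and spacer (241,263) in the scene view. The gripper is clear, so I'm handing in.

```bash
python3 -c "
from plant import manip
print(manip.hand_in(), manip.observe()['time_s'])"
```

```text
the job is handed in; nothing more can be done
the job is handed in; nothing more can be done
```

The hatch is closed and locked, and the job was handed in at about 13 s. I pushed the hatch down onto its seal with closed fingertips and gripped the knob's wing. I then pressed to about 14 N (seal squeezed roughly 5 to 5.5 mm, an estimate), turned the knob about 76° clockwise and eased off.

**Turning:** the knob torque stayed near zero throughout, so the tongue neither jammed on the catch nor reached the hard stop.

**Locking:** as I eased off, the grip rose about 3.6 mm. It then stopped firmly, with the force going from +5 to −1.5 N over 0.3 mm. That fits the tongue sitting in the detent, not just under the catch.

**Final pictures:** with the gripper clear, the hatch is down and the wing is fore and aft within about 1°, red end in front. The jar, bottle, bearing and spacer have not moved.

**Checks that disagreed or were weak:**
- **Knob position:** the two cameras first differed by about 5 mm. This went away once I took the hatch to sit about 3 mm lower than I had assumed.
- **Seal squeeze:** while I pressed, the tilted grip added an estimated 0.5 N m on top of the vertical force, so I judged the squeeze from height and force together. It was never measured directly.
- **Hatch height:** the locked hatch is only about half a pixel lower in the picture than before latching, so the evidence that it is held down comes from the force and height readings.

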